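Clamp the pastry board down for rolling

TASK

Fix the pastry board to the counter before the dough is rolled: with the fingertips or the outside of the fingers, push the red-knobbed lever of each of the two clamps over towards the board until it snaps down and its pad presses on the board. Only push the levers, do not take them between the fingers, and leave the board, rolling pin, cookie cutter, jar and cup where they are.

Things in the scene. Friction and masses are not known exactly. Their poses are not given: they have to be found in the camera images.
- board: loose wooden pastry board, 300 (x) x 340 (y) x 20 mm, about 1.6 kg, two darker strips across it; origin at the centre of its underside. The clamps stand at its +y and -y edges
- clamp_left (a joint): the left clamp's lever, hinge angle in rad: 0 = open, lever leaning 0.5 rad away from the board; 0.5 = lever upright, the dead centre; 1.0 = closed, lever leaning 0.5 rad over the board with its rubber pad on the board. An over-centre spring drives it to the nearer end: about 0.35 N m at either end (3.5 N at the knob), nothing at dead centre; past 0.5 it snaps shut by itself
- clamp_left_knob (a point): centre of the red ball knob, 28 mm across, at the end of the left clamp's lever; 100 mm from the hinge, 128 mm above the counter when open or closed and 140 mm when upright. It travels 96 mm horizontally from open to closed
- clamp_left_stem (a point): a point on the 11 mm thick steel stem of the left clamp's lever, 55 mm from the hinge and 45 mm short of the knob's centre
- clamp_left_base: steel foot fixed to the counter at the board's +y (robot-left) edge: 66 x 60 mm plate, cheeks 52 mm high. Origin: underside, below the hinge, which is 40 mm up. +x axis: level, towards the board, the way the lever goes to close; hinge along y. On the board side a steel nose with a pad, 62 mm long, sticks out of the lever; open, it stands up to 105 mm high within 55 mm of the hinge
- clamp_right (a joint): the right clamp's lever, hinge angle in rad: 0 = open, lever leaning 0.5 rad away from the board; 0.5 = lever upright, the dead centre; 1.0 = closed, lever leaning 0.5 rad over the board with its rubber pad on the board. An over-centre spring drives it to the nearer end: about 0.35 N m at either end (3.5 N at the knob), nothing at dead centre; past 0.5 it snaps shut by itself
- clamp_right_knob (a point): centre of the red ball knob, 28 mm across, at the end of the right clamp's lever; 100 mm from the hinge, 128 mm above the counter when open or closed and 140 mm when upright. It travels 96 mm horizontally from open to closed
- clamp_right_stem (a point): a point on the 11 mm thick steel stem of the right clamp's lever, 55 mm from the hinge and 45 mm short of the knob's centre
- clamp_right_base: steel foot fixed to the counter at the board's -y (robot-right) edge: 66 x 60 mm plate, cheeks 52 mm high. Origin: underside, below the hinge, which is 40 mm up. +x axis: level, towards the board, the way the lever goes to close; hinge along y. On the board side a steel nose with a pad, 62 mm long, sticks out of the lever; open, it stands up to 105 mm high within 55 mm of the hinge
- pin_mid (a point): bystander: centre of a plain wooden rolling pin, 240 mm long along its x axis, 36 mm thick, lying on the board
- cutter: bystander: round steel cookie cutter, 60 mm across, 30 mm high, on the board; origin at the centre of its underside
- jar: bystander: glass jar with a red cap, 60 mm across, 95 mm high, on the counter beyond the left clamp; origin at the centre of its underside
- cup: bystander: blue ceramic cup, rim 68 mm across, 70 mm high, on the counter on the near side of the right clamp; origin at the centre of its underside

How it is judged (in metres and radians):
At the end, for the whole second after the job is handed in: both clamp levers rest in the closed position (joint above 0.9 rad, still), each clamp presses on the board with more than 1 N, the board is within 12 mm and the rolling pin, cutter, jar and cup within 20 mm of where they started, and the cutter, jar and cup stand upright (distance of board from where it was at the start of the episode below 0.012 m and value of joint each of clamp_left, clamp_right above 0.9 rad and velocity of joint clamp_left between -0.1 and 0.1 rad/s and contact force between each of clamp_left_base, clamp_right_base and board above 1 N and velocity of joint clamp_right between -0.1 and 0.1 rad/s and distance of each of pin_mid, cutter, jar, cup from where it was at the start of the episode below 0.02 m and angle between each of cutter, jar, cup's own z axis and vertical below 0.15 rad); the robot touches nothing.
It fails at once if the left lever is taken between the fingers instead of being pushed (distance between the grasp point and clamp_left_knob below 0.01 m or distance between the grasp point and clamp_left_stem below 0.008 m).
It fails at once if the right lever is taken between the fingers instead of being pushed (distance between the grasp point and clamp_right_knob below 0.01 m or distance between the grasp point and clamp_right_stem below 0.008 m).
It fails at once if the board is shoved out of its place or lifted (moved more than 20 mm) (distance of board from where it was at the start of the episode above 0.02 m).
It fails at once if the rolling pin, cutter, jar or cup is moved more than 30 mm, carried or knocked over (distance of any of pin_mid, cutter, jar, cup from where it was at the start of the episode above 0.03 m or angle between any of cutter, jar, cup's own z axis and vertical above 0.4 rad).
It also fails if it takes over 48 s, if anything falls off the work surface, if the arm or the gripper's body presses on something with over 40 N, if the wrist force passes 120 N, or if a joint passes its speed limit or range.

ROBOT

A 6-joint arm with a two-finger parallel gripper is mounted at the origin on the work surface. World frame = base frame: x ahead of the robot, y to its left, z up, the work surface at z = 0. Lengths are in mm, angles in rad, forces in N, time in s.
With the tool pointing down it reaches from about 350 to 875 mm from the base axis. Payload 4.2 kg.
Tool frame: the origin (TCP) lies midway between the tips of the shut fingers; the grasp point (between the pads) lies 19 mm behind it (arm.tcp_to_grasp is the distance from the TCP to the grasp point, in mm); z points along the fingers, y is the line along which they close (so a half turn about z gives the same grasp; the last joint's range is limited). The gripper opens to 85 mm and grips with 20 to 120 N. Pads are 22 mm wide; open, the fingers measure 114 mm over their backs; the gripper's body (76 mm by 85 mm) begins 54 mm behind the grasp point. The pads swing forward as they close: fully open they stand 13 mm farther back than shut.
Start: joints at [-1.052, 0.385, 0.008, 0, -1.194, -0.259], TCP at [160.571, -604, 231.312] pointing down, gripper open.
Joint ranges: [-3.14, 3.14], [-1.21, 2.06], [-1.07, 1.41], [-3.16, 2.05], [-2.99, -0.16], [-3.1, 3.1]. Speed limits (rad/s): [2.79, 2.79, 3.14, 3.14, 3.14, 3.14].

INTERFACE

Orientations are given as a unit quaternion [x, y, z, w].
In Python, from bench import arm gives the robot as it stands.
- The arm moves only by the tool arm_command, never from a script. Its argument "rows" is a list of rows, each a list of 2 entries, a list of its own where there are three numbers: the shift along the tool's x, y, z as a fraction of full scale, then the turn, a rotation vector about the tool's x, y, z as a fraction of full scale. In form: [[[x, y, z], [wx, wy, wz]], ...]. A call has 1 to 5 rows; each row is the pose to reach, as a shift and turn from the pose commanded when the call began, along the tool's axes at that moment, turning the shorter way round; what a row does not reach only later rows make up. Full scale, the value 1, is 0.25 m for a shift and 180 degrees for a turn. A row lasts 1/10 s, in which the tool goes at most 50 mm and 8.59 degrees, less where a joint would pass 70% of its speed; a pose out of reach is approached as far as the arm can. A call with a number of a shift or a turn outside -1 to 1 is refused whole. A call with a gripper value outside its range is refused whole. "grip" is the opening, from 0 (shut) to 1 (fully open), set as the call begins (left out, the last holds). The fingers move at their own pace and stop on an object; the grip force is fixed at half the most. Time passes only in rows, so rows that repeat a pose let the fingers close. It gives the time, the measured TCP pose, the force, the opening and the grip force at its end, in the units of the state.
- arm.read_state(): the state, without advancing time (a new reading comes with each control period).
- arm.get_image(name): name is "scene" or "top" or "wrist"; returns (picture, depth): 480x640x3 uint8, blue, green, red; 480x640 float32, mm along the optical axis (not along the pixel's ray), 0 where there is no reading.
- arm.camera_info(name): a dict with "fx", "fy", "cx", "cy" (pixels), "extrinsics" (4x4, takes a point from camera to world coordinates). Camera axes: x right, y down, z forward; pixel columns grow to the right and rows downward; lengths in mm; the calibration is good to about 2 mm. The wrist camera is an equidistant fisheye: a pixel r from the principal point sees the ray r / f radians off the axis. A picture is of the moment at which its call begins: read the wrist's pose just before it. camera_info takes no time and is no camera call; for the wrist camera it gives the pose at the moment of the call.
- arm.job_done(): hands the job in; it is judged then, once.
Trained networks look in the newest picture that a camera, given by its name, has taken for a name from the list of things; names that differ only in an ending like _2 or _b are one class to them, and where a whole thing is asked for, a point or a joint stands for the part that bears it (a point fixed in the world has none). Each returns a list of dicts, best first, with "score" (0 to 1); they miss things now and then, are a little off and sometimes report something else, mostly with a low value. They report only what shows in the picture. A call takes as long as a camera call.
- arm.spot_in(camera, query): "position" ([column, row] in pixels, amid what is visible of it).
The state is a dict: "clock": time; "joints": joint angles; "joint_vel": joint speeds; "joint_efforts": joint torques, N m; "position": TCP position; "ee_rot": TCP orientation; "contact_force": force on the tool from outside, world axes, zero at the start; "wrist_torque": the same for the moment, N m; "gripper_width": finger opening in mm; "grasp_force": force on a finger pad.
Only numpy, scipy, OpenCV 4.12 (cv2) and the standard library are available. Lean on these libraries where they do the work, as an engineer would, in place of code of your own. Each camera call takes 0.05 s, during which the arm holds its last target. There are 200 camera calls.

## Working session

There is one attempt and no reset: what is moved stays moved. The work goes in short steps, Python scripts to look and compute and a tool call to move; the robot and the scene stay as the last step left them, time stands still between calls to the robot, and variables do not carry over. Pictures are saved under pics/ and viewed, at most 10 in all, crops included, and the job is handed in when it is done.

Besides the shell and the picture viewer there is one more tool, called as name([rows], argument=value, ...), one row to a line, values as JSON. arm_command: Moves the arm, as the interface text tells. Shift numbers are shares of 0.25 m and turn numbers shares of 180 degrees, none past 1 either way. Its arguments: {"type":"object","properties":{"rows":{"type":"array","items":{"type":"array"}},"grip":{"type":"number"}},"required":["rows"]}

```bash
mkdir -p pics
cat > h.py <<'E'
from bench import arm
import numpy as np, cv2
from scipy.spatial.transform import Rotation as R
def w(cam,d,u,v):
    c=arm.camera_info(cam);u,v=int(round(u)),int(round(v))
    p=d[max(v-1,0):v+2,max(u-1,0):u+2];p=p[p>0];z=np.median(p) if p.size else np.nan
    q=np.array([(u-c['cx'])/c['fx']*z,(v-c['cy'])/c['fy']*z,z,1])
    return (np.array(c['extrinsics'])@q)[:3].round(1)
E
python3 - <<'E'
from h import *
for cam in ('scene','top'):
    im,d=arm.get_image(cam); cv2.imwrite(f'pics/{cam}0.png',im); np.save(f'pics/{cam}d.npy',d)
    for n in ['board','clamp_left_knob','clamp_right_knob','clamp_left_base','clamp_right_base','pin_mid','cutter','jar','cup']:
        for r in arm.spot_in(cam,n)[:2]:
            print(cam,n,round(r['score'],2),np.round(r['position']),w(cam,d,*r['position']))
s=arm.read_state();print(s['clock'],s['position'],s['ee_rot'],R.from_quat(s['ee_rot']).as_matrix().round(3))
E
```

```text
scene board 0.55 [326. 284.] [562.2  22.7  46.4]
scene clamp_left_knob 0.88 [410. 298.] [5.033e+02 1.724e+02 3.000e-01]
scene clamp_right_knob 0.67 [221. 218.] [ 491.7 -224.    75.6]
scene clamp_left_base 0.91 [415. 322.] [596.8 198.5  50.9]
scene clamp_right_base 0.91 [222. 237.] [ 517.8 -211.9   50.6]
scene clamp_right_base 0.56 [220. 219.] [ 494.8 -224.7   75.3]
scene pin_mid 0.98 [294. 261.] [534.8 -51.4  54.9]
scene cutter 0.8 [341. 291.] [546.8  47.5  19.6]
scene jar 0.77 [415. 377.] [722.8 225.1  77.4]
scene cup 0.74 [268. 179.] [ 334.8 -190.6   66.2]
top board 0.83 [330. 252.] [498.    6.9  19.9]
top board 0.69 [314. 222.] [569.6  44.5  18.5]
top clamp_left_knob 0.62 [242. 210.] [585.4 205.7  71.8]
top clamp_left_knob 0.18 [424. 248.] [ 502.1 -203.5   56.2]
top clamp_right_knob 0.72 [436. 247.] [ 501.1 -225.4   76.9]
top clamp_left_base 0.67 [248. 215.] [578.1 194.9  53.4]
top clamp_right_base 0.95 [426. 248.] [ 502.9 -209.    51.5]
top pin_mid 0.72 [357. 250.] [497.5 -53.3  54.7]
top cutter 0.56 [313. 220.] [572.6  46.7  26.7]
top cutter 0.53 [438. 252.] [ 489.8 -229.1   78.1]
top jar 0.69 [238. 166.] [681.  213.8  94.2]
top cup 0.89 [426. 339.] [ 300.2 -212.1    5. ]
top cup 0.27 [247. 212.] [585.7 197.8  51.1]
1.0 [ 160.57217118 -604.00956967  231.33883577] [-1.29531391e-01  9.91575321e-01 -3.55990030e-05  8.06779050e-06] [[-0.966 -0.257  0.   ]
 [-0.257  0.966 -0.   ]
 [-0.    -0.    -1.   ]]
```

View pics/top0.png

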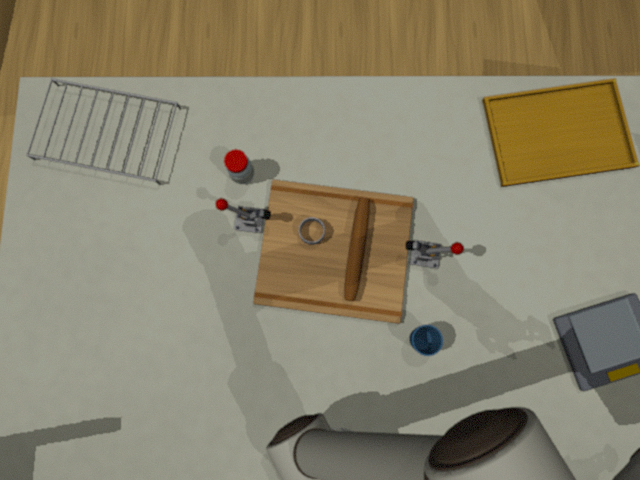

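View pics/scene0.png

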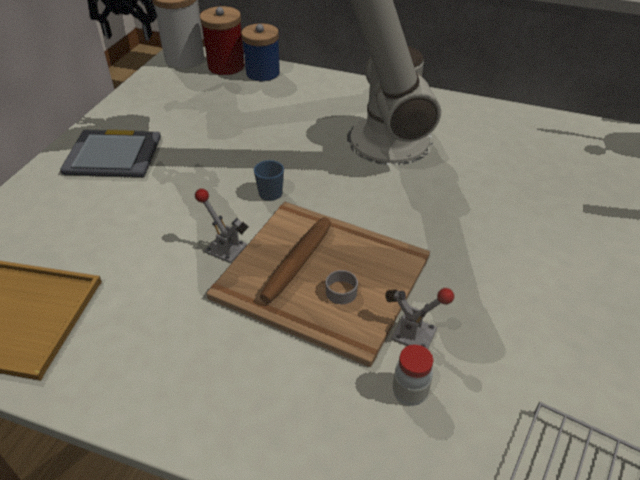

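The top view shows the left knob at (222,204) and the right knob at (457,248). The jar cap is at (237,160), the cup at (426,340), and the board is turned about 5 degrees. I'll segment the red knobs and use their depth.

Run:
```python
from h import *
for cam,pts in (('top',dict(lk=(222,204),rk=(457,248),jar=(237,161),cupc=(426,340),c1=(272,181),c2=(413,197),c3=(402,321),c4=(255,304),lb=(250,219),rb=(427,252))),('scene',dict(lk=(446,296),rk=(202,196)))):
    d=np.load(f'pics/{cam}d.npy'); im=cv2.imread(f'pics/{cam}0.png').astype(int)
    red=((im[...,2]>110)&(im[...,1]<70)&(im[...,0]<70)).astype(np.uint8)
    n,l,st,ce=cv2.connectedComponentsWithStats(red)
    for k in range(1,n):
        if st[k,4]>15: print(cam,'red',ce[k].round(1),st[k,2:],w(cam,d,*ce[k]))
    for k,p in pts.items(): print(cam,k,w(cam,d,*p))
d=np.load('pics/topd.npy')
# points above 60mm around the clamps
c=arm.camera_info('top')
v,u=np.mgrid[150:360,200:480]; z=d[150:360,200:480]
P=np.stack([(u-c['cx'])/c['fx']*z,(v-c['cy'])/c['fy']*z,z,np.ones_like(z)],-1)@np.array(c['extrinsics']).T
P=P[...,:3].reshape(-1,3)
for nm,ce in (('L',(585,210)),('R',(500,-220))):
    q=P[(np.hypot(P[:,0]-ce[0],P[:,1]-ce[1])<75)]
    for a,b in ((1,30),(30,60),(60,85),(85,115),(115,150)):
        s=q[(q[:,2]>a)&(q[:,2]<b)&(abs(q[:,1])>178)] if a==1 else q[(q[:,2]>a)&(q[:,2]<b)]
        if len(s): print(nm,a,b,len(s),s.mean(0).round(),s.min(0).round(),s.max(0).round())
q=P[(np.hypot(P[:,0]-305,P[:,1]+210)<70)&(P[:,2]>40)];print('cup',q.min(0).round(),q.max(0).round())
q=P[(np.hypot(P[:,0]-685,P[:,1]-215)<60)&(P[:,2]>60)];print('jar',q.min(0).round(),q.max(0).round())
```

```text
top red [235.1 160.2] [ 23  22 382] [695.  221.   94.2]
top red [219.9 203.5] [ 9 10 74] [581.6 240.3 140.2]
top red [456.2 247.6] [10 10 74] [ 488.7 -251.1  140.4]
top lk [581.8 236.2 139.4]
top rk [ 488.5 -252.7  141.8]
top jar [692.7 216.4  94.2]
top cupc [ 297.9 -212.2    4.2]
top c1 [669.3 145.4  19.8]
top c2 [ 635.2 -193.     1.3]
top c3 [ 340.5 -159.2    0.7]
top c4 [378.1 181.1   1.3]
top lb [570.8 191.5  44.3]
top rb [ 493.8 -211.    51.2]
scene red [202.5 192.3] [ 9  8 52] [ 497.2 -251.3  139.3]
scene red [447.7 293.2] [12 11 90] [592.7 242.  140.2]
scene red [416.1 358.2] [ 33  28 705] [699.9 219.5  94.2]
scene lk [597.6 240.1 137.5]
scene rk [ 502.8 -251.4  133.6]
L 1 30 676 [574. 220.   5.] [512. 178.   1.] [659. 285.  29.]
L 30 60 169 [577. 195.  49.] [559. 179.  31.] [599. 210.  59.]
L 60 85 121 [577. 194.  74.] [563. 141.  60.] [594. 219.  85.]
L 85 115 170 [577. 177.  94.] [563. 140.  85.] [589. 232. 115.]
L 115 150 138 [583. 239. 136.] [571. 226. 115.] [597. 253. 145.]
R 1 30 903 [ 493. -226.    5.] [ 426. -295.    1.] [ 574. -178.   28.]
R 30 60 175 [ 496. -209.   49.] [ 479. -225.   31.] [ 518. -191.   60.]
R 60 85 126 [ 497. -208.   74.] [ 483. -232.   60.] [ 516. -156.   85.]
R 85 115 173 [ 501. -191.   94.] [ 488. -244.   85.] [ 515. -156.  114.]
R 115 150 149 [ 490. -253.  136.] [ 478. -268.  115.] [ 505. -241.  145.]
cup [ 269. -233.   40.] [ 334. -166.   75.]
jar [666. 192.  60.] [720. 250. 100.]
```

arm_command([
  [[-0.16, 0.08, 0], [0, 0, 0.03]],
  [[-0.32, 0.16, 0], [0, 0, 0.06]],
  [[-0.48, 0.25, 0], [0, 0, 0.09]],
  [[-0.64, 0.33, 0], [0, 0, 0.114]],
  [[-0.78, 0.405, 0], [0, 0, 0.114]],
], grip=0)

```text
clock: 1.5
position: [324.4, -454.6, 231.6]
ee_rot: [0.05, 0.999, -0.0, 0.0]
contact_force: [0.4, -0.3, 0.6]
gripper_width: 12.4
grasp_force: 0.0
```

```bash
cat >> h.py <<'E'
def to(*t):
    s=arm.read_state();M=R.from_quat(s['ee_rot']).as_matrix()
    print(round(s['clock'],2),np.round(s['position'],1),M[:,1].round(3),M[:,2].round(3),s['gripper_width'],np.round(s['contact_force'],1))
    for x in t: print(x,(M.T@(np.array(x)-s['position'])/250).round(3))
E
python3 -c "
from h import *
to((484.5,-310,231),(484.5,-310,115))"
```

```text
1.5 [ 324.4 -454.6  231.6] [ 0.099  0.995 -0.   ] [ 0. -0. -1.] 12.41842911260919 [ 0.4 -0.3  0.6]
(484.5, -310, 231) [-0.58   0.639  0.002]
(484.5, -310, 115) [-0.58   0.639  0.466]
```

arm_command([
  [[-0.14, 0.14, 0], [0, 0, 0]],
  [[-0.28, 0.28, 0], [0, 0, 0]],
  [[-0.42, 0.42, 0], [0, 0, 0]],
  [[-0.52, 0.56, 0], [0, 0, 0]],
  [[-0.58, 0.639, 0], [0, 0, 0]],
])

```text
clock: 2.0
position: [485.0, -309.0, 231.4]
ee_rot: [0.048, 0.999, 0.0, 0.0]
contact_force: [-1.2, -0.1, 0.2]
gripper_width: -0.2
grasp_force: 0.0
```

arm_command([
  [[0, 0, 0.12], [0, 0, 0]],
  [[0, 0, 0.24], [0, 0, 0]],
  [[0, 0, 0.36], [0, 0, 0]],
  [[0, 0, 0.465], [0, 0, 0]],
  [[0, 0, 0.465], [0, 0, 0]],
])

```text
clock: 2.5
position: [480.5, -310.2, 111.3]
ee_rot: [0.049, 0.999, 0.001, -0.004]
contact_force: [-0.3, 0.6, -0.4]
gripper_width: 0.2
grasp_force: 0.0
```

```bash
python3 -c "
from h import *
to((490,-253,115),(493,-221,115))
im,d=arm.get_image('top');t=im[180:300,380:520];im2,_=arm.get_image('scene');t2=im2[130:280,150:325]
cv2.imwrite('pics/a.png',np.hstack([cv2.resize(t,(400,343)),cv2.resize(t2,(400,343))]))"
```

```text
2.5 [ 480.5 -310.2  111.3] [0.099 0.995 0.003] [-0.008  0.003 -1.   ] 0.24156028164678517 [-0.3  0.6 -0.4]
(490, -253, 115) [-0.015  0.231 -0.014]
(493, -221, 115) [-0.015  0.36  -0.014]
```

View pics/a.png

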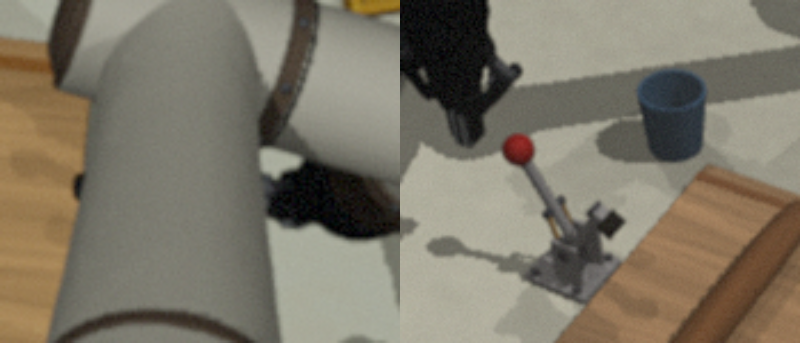

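The fingers stand behind the right knob on its outer side, with the knob at (518,149) in the crop and the cup well clear. Next I push it slowly.

arm_command([
  [[0, 0.06, 0], [0, 0, 0]],
  [[0, 0.11, 0], [0, 0, 0]],
  [[0, 0.16, 0], [0, 0, 0]],
  [[0, 0.2, 0], [0, 0, 0]],
  [[0, 0.24, 0], [0, 0, 0]],
])

```text
clock: 3.1
position: [490.3, -251.3, 117.2]
ee_rot: [0.049, 0.999, -0.001, 0.002]
contact_force: [0.7, -2.8, 2.3]
gripper_width: -0.4
grasp_force: 1.3
```

arm_command([
  [[0, 0.04, 0], [0, 0, 0]],
  [[0, 0.08, 0], [0, 0, 0]],
  [[0, 0.12, 0], [0, 0, 0]],
  [[0, 0.15, 0], [0, 0, 0]],
  [[0, 0.15, 0], [0, 0, 0]],
])

```text
clock: 3.6
position: [492.5, -213.1, 114.8]
ee_rot: [0.048, 0.999, 0.0, -0.0]
contact_force: [0.6, -0.0, -0.1]
gripper_width: 0.2
grasp_force: 0.0
```

```bash
python3 -c "
from h import *
to((487,-290,115))
im2,_=arm.get_image('scene');t2=im2[130:280,150:325]
cv2.imwrite('pics/b.png',cv2.resize(t2,(400,343)))"
```

```text
3.6 [ 492.5 -213.1  114.8] [0.097 0.995 0.   ] [-0.001  0.    -1.   ] 0.19229568422765037 [ 0.6 -0.  -0.1]
(487, -290, 115) [-0.008 -0.308 -0.001]
```

View pics/b.png

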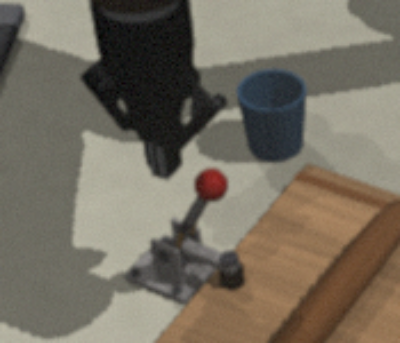

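The right lever has snapped over, with its knob at (211,184) and the pad on the board at (232,268). I back off and lift.

arm_command([
  [[0, -0.1, 0], [0, 0, 0]],
  [[0, -0.12, -0.15], [0, 0, 0]],
  [[0, -0.12, -0.3], [0, 0, 0]],
  [[0, -0.12, -0.46], [0, 0, 0]],
  [[0, -0.12, -0.46], [0, 0, 0]],
])

```text
clock: 4.15
position: [492.7, -245.8, 236.4]
ee_rot: [0.049, 0.999, -0.002, 0.006]
contact_force: [0.8, 0.2, -0.3]
gripper_width: 0.1
grasp_force: 0.0
```

```bash
python3 -c "
from h import *
to((588.5,300,231))"
```

```text
4.15 [ 492.7 -245.8  236.4] [ 0.098  0.995 -0.003] [ 0.012 -0.004 -1.   ] 0.12782177816760154 [ 0.8  0.2 -0.3]
(588.5, 300, 231) [-0.167  2.21   0.017]
```

arm_command([
  [[-0.01, 0.15, 0], [0, 0, 0]],
  [[-0.02, 0.3, 0], [0, 0, 0]],
  [[-0.03, 0.45, 0], [0, 0, 0]],
  [[-0.04, 0.6, 0], [0, 0, 0]],
  [[-0.056, 0.74, 0], [0, 0, 0]],
])

```text
clock: 4.65
position: [521.5, -60.1, 229.7]
ee_rot: [0.049, 0.999, 0.0, -0.0]
contact_force: [-0.6, 0.2, -0.2]
gripper_width: -0.1
grasp_force: 0.0
```

arm_command([
  [[-0.01, 0.15, 0], [0, 0, 0]],
  [[-0.02, 0.3, 0], [0, 0, 0]],
  [[-0.03, 0.45, 0], [0, 0, 0]],
  [[-0.04, 0.6, 0], [0, 0, 0]],
  [[-0.056, 0.74, 0], [0, 0, 0]],
])

```text
clock: 5.15
position: [553.7, 122.7, 229.6]
ee_rot: [0.049, 0.999, -0.0, -0.0]
contact_force: [0.4, -1.1, 0.1]
gripper_width: 0.1
grasp_force: 0.0
```

arm_command([
  [[-0.01, 0.15, 0], [0, 0, 0]],
  [[-0.02, 0.3, 0], [0, 0, 0]],
  [[-0.03, 0.45, 0], [0, 0, 0]],
  [[-0.04, 0.6, 0], [0, 0, 0]],
  [[-0.056, 0.73, 0], [0, 0, 0]],
])

```text
clock: 5.65
position: [585.7, 303.1, 229.2]
ee_rot: [0.049, 0.999, -0.0, -0.0]
contact_force: [0.7, 0.2, 0.5]
gripper_width: 0.2
grasp_force: 0.0
```

```bash
python3 -c "
from h import *
to((588.5,300,115))"
```

```text
5.65 [585.7 303.1 229.2] [ 0.098  0.995 -0.001] [-0.001 -0.    -1.   ] 0.18459921587138875 [0.7 0.2 0.5]
(588.5, 300, 115) [-0.013 -0.011  0.457]
```

arm_command([
  [[-0.01, 0, 0.12], [0, 0, 0]],
  [[-0.01, 0, 0.24], [0, 0, 0]],
  [[-0.01, 0, 0.36], [0, 0, 0]],
  [[-0.01, 0, 0.455], [0, 0, 0]],
  [[-0.01, 0, 0.455], [0, 0, 0]],
])

```text
clock: 6.15
position: [585.9, 299.4, 111.3]
ee_rot: [0.05, 0.999, -0.003, -0.004]
contact_force: [0.5, 0.1, 0.3]
gripper_width: -0.0
grasp_force: 0.0
```

arm_command([
  [[0, -0.06, 0], [0, 0, 0]],
  [[0, -0.11, 0], [0, 0, 0]],
  [[0, -0.16, 0], [0, 0, 0]],
  [[0, -0.2, 0], [0, 0, 0]],
  [[0, -0.24, 0], [0, 0, 0]],
])

```text
clock: 6.65
position: [584.9, 243.2, 120.6]
ee_rot: [0.049, 0.999, 0.004, 0.004]
contact_force: [0.3, 4.4, 2.0]
gripper_width: -0.1
grasp_force: 1.8
```

```bash
python3 -c "
from h import *
to((580,209,115))
im2,_=arm.get_image('scene');t2=im2[220:420,300:533]
cv2.imwrite('pics/c.png',cv2.resize(t2,(400,343)))"
```

```text
6.65 [584.9 243.2 120.6] [0.097 0.995 0.008] [ 0.009  0.007 -1.   ] -0.07419555537736354 [0.3 4.4 2. ]
(580, 209, 115) [ 0.007 -0.138  0.021]
```

View pics/c.png

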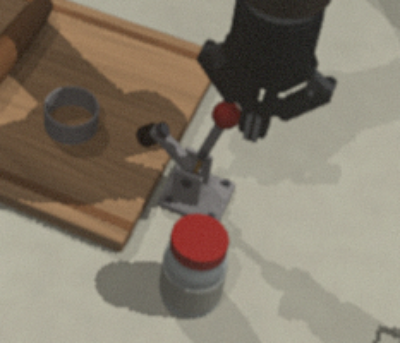

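The fingers are pushing the left knob, at (226,116) in the crop, and the jar is clear. I carry on through dead centre.

arm_command([
  [[0, -0.04, 0], [0, 0, 0]],
  [[0, -0.08, 0], [0, 0, 0]],
  [[0, -0.12, 0], [0, 0, 0]],
  [[0, -0.15, 0], [0, 0, 0]],
  [[0, -0.15, 0], [0, 0, 0]],
])

```text
clock: 7.2
position: [578.0, 202.5, 115.8]
ee_rot: [0.05, 0.999, -0.001, -0.001]
contact_force: [-0.2, 0.6, 0.1]
gripper_width: 0.4
grasp_force: 0.0
```

arm_command([
  [[0, 0.1, 0], [0, 0, 0]],
  [[0, 0.12, -0.15], [0, 0, 0]],
  [[0, 0.12, -0.3], [0, 0, 0]],
  [[0, 0.12, -0.46], [0, 0, 0]],
  [[0, 0.12, -0.46], [0, 0, 0]],
])

```text
clock: 7.7
position: [584.5, 235.6, 238.2]
ee_rot: [0.048, 0.999, 0.003, 0.006]
contact_force: [-0.2, 0.5, 0.2]
gripper_width: -0.0
grasp_force: 0.0
```

```bash
python3 -c "
from h import *
to()
im2,d=arm.get_image('scene');cv2.imwrite('pics/d.png',im2)
im=im2.astype(int);red=((im[...,2]>110)&(im[...,1]<70)&(im[...,0]<70)).astype(np.uint8)
n,l,st,ce=cv2.connectedComponentsWithStats(red)
for k in range(1,n):
    if st[k,4]>15: print(ce[k].round(1),w('scene',d,*ce[k]))
for q in ['cup','jar','cutter','pin_mid']: print(q,[np.round(r['position']) for r in arm.spot_in('scene',q)[:1]])
"
```

```text
7.7 [584.5 235.6 238.2] [0.097 0.995 0.006] [ 0.011  0.005 -1.   ] -0.02738659268835 [-0.2  0.5  0.2]
[242.8 208. ] [ 513.2 -159.4  138.8]
[393.2 274. ] [581.9 147.5 139.9]
[416.1 358.5] [701.3 219.8  93.6]
cup [array([270., 177.])]
jar [array([414., 376.])]
cutter [array([337., 289.])]
pin_mid [array([292., 260.])]
```

View pics/d.png

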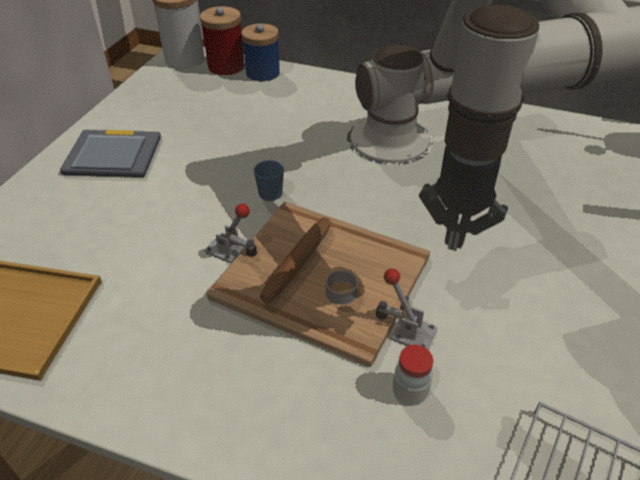

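Both knobs, at (243,208) and (393,274), have travelled about 93 mm and their pads lie on the board. The bystanders are where they were and the gripper is clear, so I hand the job in.

```bash
python3 -c "
from h import *
print(arm.job_done())"
```

```text
the job is handed in; nothing more can be done
None
```

I pushed both clamp levers over until they snapped shut with their pads on the board. In the last picture the bystanders were where they started and the gripper was clear. I handed the job in at about 8 s on the robot's clock; no verdict came back.

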